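# Load the julienne insert into the slicer

### The arm

A 6-joint arm with a two-finger parallel gripper is mounted at the origin on a cart in front of the work surface, level with it; the furniture and walls round the work are solid. World frame = base frame: x ahead of the robot, y to its left, z up, the work surface at z = 0. Lengths are in m, angles in rad, forces in N, time in s.
With the tool pointing down it reaches from about 0.15 to 0.775 m from the base axis. Payload 6.1 kg.
Tool frame: the origin (TCP) lies midway between the tips of the shut fingers; the grasp point (between the pads) lies 19 mm behind it (arm.hold_point_z is the distance from the TCP to the grasp point, in m); z points along the fingers, y is the line along which they close (so a half turn about z gives the same grasp; the last joint's range is limited). The gripper opens to 85 mm and grips with 20 to 120 N. Pads are 22 mm wide; open, the fingers measure 114 mm over their backs; the gripper's body (76 mm by 85 mm) begins 54 mm behind the grasp point. The pads swing forward as they close: fully open they stand 13 mm farther back than shut.
Start: joints at [1.227, 0.126, -0.04, 1.405, 0, 1.571], TCP at [0.177, 0.494, 0.231] pointing down, gripper open.
Joint ranges: [-2.72, 2.72], [-0.95, 1.95], [-1.27, 1.35], [-1.78, 2.02], [-1.46, 1.47], [-3.14, 3.14]. Speed limits (rad/s): [2.39, 2.39, 3.01, 3.14, 3.14, 3.14].

### API

Orientations are given as a unit quaternion [w, x, y, z].
In Python, from cell import arm gives the robot as it stands.
- The arm moves only by the tool send_rows, never from a script. Its argument "commands" is text: rows parted by semicolons, each of 5 numbers parted by spaces: the shift along the world's x, y, z normalised to -1 to 1, where 1 is 0.5 m, then the turn about the world's z normalised to -1 to 1, where 1 is 4 degrees, then the finger opening in mm, from 0 to 85.4. In form: tx ty tz roll hand; .... A call has 1 to 8 rows; each row shifts and turns the commanded pose from where the row before left it; what a row does not reach is not made up. A row lasts 1/12 s, in which the tool goes at most 41.7 mm and 7.16 degrees, less where a joint would pass 70% of its speed; a pose out of reach is approached as far as the arm can. A call with a number of a shift or a turn outside -1 to 1 is refused whole. A call with a gripper value outside its range is refused whole. The fingers move at their own pace and stop on an object; "force" is the grip in N (left out, the last holds). Time passes only in rows, so rows that do not move let the fingers close. It gives the time, the measured TCP pose, the force, the opening and the grip force at its end, in the units of the state.
- arm.get_obs(): the state, without advancing time (a new reading comes with each control period).
- arm.grab_frame(name): name is "scene" or "top"; returns a dict with "img" (384x512x3 uint8, red, green, blue), "K" (3x3 intrinsics, pixels), "R" (3x3) and "t" (3): a world point X has camera coordinates R X + t. Camera axes: x right, y down, z forward; pixel columns grow to the right and rows downward; lengths in m; the calibration is good to about 2 mm. A picture is of the moment at which its call begins. There is no depth.
- arm.close_job(): hands the job in; it is judged then, once.
Trained networks look in a picture, given as the dict that the camera call returned (one of the last four; its "shot" number tells which), for a name from the list of things; names that differ only in an ending like _2 or _b are one class to them, and where a whole thing is asked for, a point or a joint stands for the part that bears it (a point fixed in the world has none). Each returns a list of dicts, best first, with "conf" (0 to 1); they miss things now and then, are a little off and sometimes report something else, mostly with a low value. They report only what shows in the picture. A call takes as long as a camera call. They do not tell look-alikes from the thing itself.
- arm.regions_of(name, picture): "region" (384x512 bool, what is visible of it) and "location" ([column, row] as shares, 0 to 1, of the picture: columns of its width, rows of its height, amid what is visible of it).
- arm.spot_point(name, picture): "location" ([column, row] as shares, 0 to 1, of the picture: columns of its width, rows of its height: a listed point, or the origin of a listed thing).
The state is a dict: "time_s": time; "q": joint angles; "joint_velocities": joint speeds; "tau": joint torques, N m; "eef_pos": TCP position; "eef_rot": TCP orientation; "ft_force": force on the tool from outside, world axes, zero at the start; "torque": the same for the moment, N m; "finger_gap": opening from 0.0 (shut) to 1.0 (fully open); "grip_force": force on a finger pad.
Only numpy, scipy, OpenCV 4.12 (cv2) and the standard library are available. Lean on these libraries where they do the work, as an engineer would, in place of code of your own. Each camera call takes 0.05 s, during which the arm holds its last target. There are 200 camera calls.

### The job

I want to cut julienne strips. Lift the orange insert out of the caddy, find its frosted, labelled end by the small notch in one corner, and slide the insert into the top of the sloping slicer with the label facing up, so that the notch clears the key in the guide. Push it fully home against the red sprung ejector and finish like that, still gripping the insert and holding it down (do not let go: I will then turn the lock); leave the green insert, the peeler and the salt shaker where they are.

Things in the scene. Friction and masses are not known exactly. Their poses are not given: they have to be found in the camera images.
- orange_insert: Julienne insert: flat orange plate, 6 mm thick (x), 100 mm long (y), 70 mm from leading edge to grip edge (z), about 60 g, standing on its leading edge in a caddy slot. Origin: middle of the leading edge, mid thickness. +z points to the grip edge (up in the caddy), +x out of the face with the label, +y to the frosted end. Small steel blades stand 1.5 mm proud of the label face.
- grip (a point): Middle of the orange insert's finger grip, 60 mm from its leading edge: the middle 44 mm of the grip edge, 9 mm thick over the last 20 mm (z = 50 to 70 mm). Pinch it here, finger pads on the two faces.
- notch (a point): Centre of the 12 x 12 mm notch cut out of one corner of the orange insert, where the frosted end meets the leading edge (insert y = +44, z = 6 mm). The frosted whitish end is the last 31 mm of the +y side; a white label with three bars is on its +x face only.
- green_insert: The slicing insert, same shape, size and axes as the orange one but green, standing in the other slot of the caddy; to be left alone.
- caddy: Dark grey holder, 88 x 62 mm (x, y), fixed. Origin: centre of its underside, z up. Two slots, 8.6 mm wide, run along its y at x = -23 and +23 mm, floor at z = 8 mm, between fins with tops at z = 40 mm; grip edges stand at z = 78 mm. The inserts reach 19 mm beyond both ends of the slots. Which insert is in which slot varies; the caddy may be turned any way.
- slicer: White vegetable slicer standing on grey legs, fixed to the worktop. Origin: on the worktop below the mouth of the guide, z up; its bed slopes down at 45 degrees towards +x. 145 mm wide over the legs, reaching from x = -15 to about +165 mm, 175 mm tall.
- slicer_bed: The slicer's bed with the guide. Origin: middle of the guide's mouth, 160 mm above the worktop. +z points up the slope, out of the mouth (the insert goes in along -z); +x out of the bed's upper face, 45 degrees from vertical; y across. The guide is 104 mm wide and 8.5 mm high, with lips over the last 11 mm of each end of the insert, flared over the first 8 mm. It is open in the middle.
- home (a point): Where the origin of the insert (middle of its leading edge) lies when it is fully home: 45 mm down the guide from the mouth. The insert's axes are then parallel to the bed's (label to +x, frosted end to +y) and 25 mm of it, with the grip, stand out of the mouth.
- key (a point): Grey key block, 9.5 mm wide and 10 mm tall, in the lower corner of the guide at its +y side, where the insert's notch goes. It stops an insert that is turned over 10 mm short of home.
- ejector (a joint): The red sprung ejector, 36 mm wide, in the middle of the lower end of the guide: 0 when free (its top is 33 mm below the mouth), 0.012 m when the insert presses it fully home. Its spring pushes back with 2 N at 0 and 7 N at 0.012.
- peeler: Yellow vegetable peeler, 170 x 25 x 18 mm, lying on the worktop. Origin: centre of its underside.
- salt: Salt shaker, 44 mm across, 90 mm tall, standing on the worktop. Origin: centre of its underside.
There are look-alikes about, which are no part of the job. What is shaped like the orange_insert but blue or purple is not meant.

How it is judged:
By the outcome, as a careful person would: the job done as asked, in the order asked, and still so for the second after the job is handed in, while the arm keeps its last pose, push and grip.
It also fails if it takes over 51 s, if anything falls off the work surface, if the arm or the gripper's body presses on something with over 40 N, if the wrist force passes 120 N, or if a joint passes its speed limit or range.

## Working session

There is one attempt and no reset: what is moved stays moved. The work goes in short steps, Python scripts to look and compute and a tool call to move; the robot and the scene stay as the last step left them, time stands still between calls to the robot, and variables do not carry over. Pictures are saved under pics/ and viewed, at most 10 in all, crops included, and the job is handed in when it is done.

Besides the shell and the picture viewer there is one more tool, called in YAML: its name, and indented under it one key for each argument. send_rows: Moves the arm, as the interface text tells. Its arguments: {"type":"object","properties":{"commands":{"type":"string"},"force":{"type":"number"}},"required":["commands"]}

```bash
cat > h.py <<'E'
from cell import arm
import cv2,numpy as np,pickle
def ray(p,uv):
    d=p['R'].T@np.linalg.inv(p['K'])@np.array([uv[0],uv[1],1.]); c=-p['R'].T@p['t']; return c,d
def at_z(p,uv,z):
    c,d=ray(p,uv); return c+d*(z-c[2])/d[2]
def tri(ps,uvs):
    A=np.zeros((3,3));b=np.zeros(3);L=[]
    for p,u in zip(ps,uvs):
        c,d=ray(p,u);d=d/np.linalg.norm(d);M=np.eye(3)-np.outer(d,d);A+=M;b+=M@c;L.append((c,d))
    X=np.linalg.solve(A,b);return X,[np.linalg.norm(np.cross(X-c,d))*1000 for c,d in L]
def proj(p,X):
    x=p['K']@(p['R']@np.asarray(X)+p['t']);return x[:2]/x[2]
E
python3 - <<'E'
from h import *
p=arm.grab_frame("top"); pickle.dump(p,open('top.pkl','wb'))
print(p['K'],p['R'],p['t'])
for o in ["orange_insert","grip","notch","green_insert","caddy","slicer","slicer_bed","home","key","peeler","salt"]:
    r=arm.spot_point(o,p); print(o,[(round(d['conf'],2),round(d['location'][0]*512,1),round(d['location'][1]*384,1)) for d in r[:4]])
s=pickle.load(open('scene.pkl','rb'))
a=cv2.resize(s['img'][...,::-1],(800,600),interpolation=cv2.INTER_CUBIC)
cv2.imwrite('pics/s0.png',a)
cv2.imwrite('pics/t0.png',cv2.resize(p['img'][...,::-1],(800,600),interpolation=cv2.INTER_CUBIC))
E
```

```text
[[420.22140603   0.         256.78495408]
 [  0.         420.22140603 194.25796552]
 [  0.           0.           1.        ]] [[-0.01972832 -0.99979038 -0.00547539]
 [-0.98632197  0.02035834 -0.16356804]
 [ 0.16364523  0.00217357 -0.98651686]] [0.35249416 0.57413856 1.27475378]
orange_insert [(0.7, 312.4, 205.5), (0.65, 142.7, 234.3), (0.51, 266.2, 211.1)]
grip [(0.73, 137.6, 226.4), (0.63, 264.9, 207.6), (0.54, 315.5, 202.1)]
notch [(0.6, 127.9, 236.2), (0.59, 316.0, 190.2), (0.57, 266.3, 200.5)]
green_insert []
caddy [(0.62, 280.8, 212.4), (0.6, 274.5, 211.1)]
slicer [(0.74, 365.0, 185.4)]
slicer_bed [(0.89, 381.4, 175.0), (0.62, 266.4, 211.9)]
home [(0.97, 375.0, 167.3)]
key [(0.62, 274.5, 209.8), (0.57, 360.8, 172.8)]
peeler [(0.76, 335.6, 237.2)]
salt [(0.49, 294.1, 171.1)]
```

View pics/s0.png

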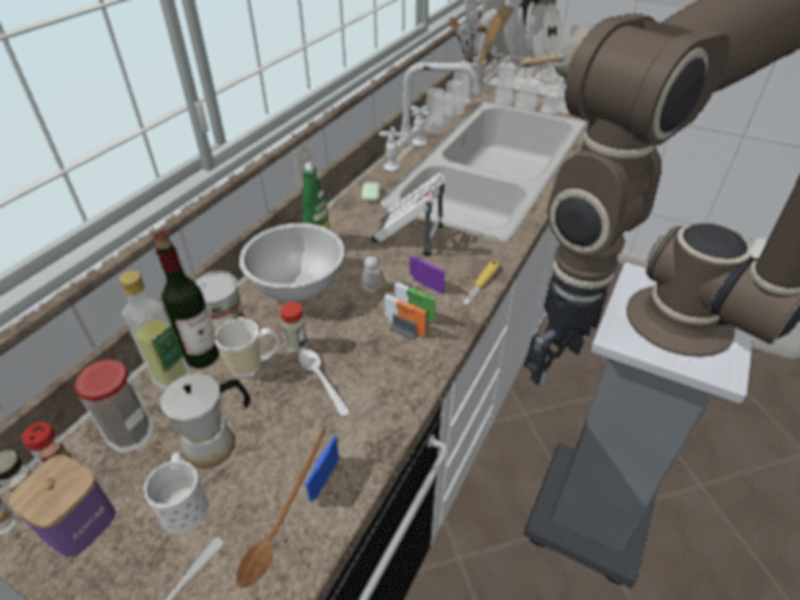

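View pics/t0.png

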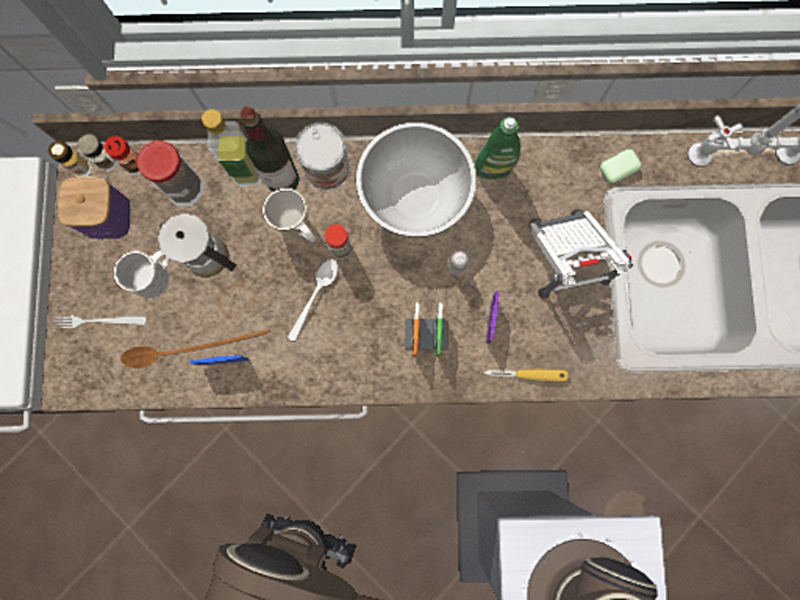

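```bash
python3 - <<'E'
from h import *
s=pickle.load(open('scene.pkl','rb'));t=pickle.load(open('top.pkl','rb'))
for n,a,b in [("orange",(256.5,210.4),(266.2,211.1)),("grip",(260.1,194.9),(264.9,207.6)),("notch",(248.7,206),(266.3,200.5)),("caddy",(262,206.3),(274.5,211.1)),("bed",(278.6,119.6),(381.4,175)),("home",(274.7,128.9),(375,167.3)),("slicer",(278.9,153),(365,185.4)),("key",(269.2,129),(360.8,172.8))]:
    X,e=tri([s,t],[a,b]);print(n,X.round(4),np.round(e,1))
def crop(p,c,w,h,k): 
    i=p['img'][c[1]-h:c[1]+h,c[0]-w:c[0]+w,::-1];return cv2.resize(i,None,fx=k,fy=k,interpolation=cv2.INTER_CUBIC)
a=crop(t,(370,165),38,35,8);b=crop(s,(262,140),24,35,8)
cv2.imwrite('pics/c1.png',np.hstack([cv2.resize(a,(400,368)),cv2.resize(b,(252,368))])) if 0 else cv2.imwrite('pics/c1.png',cv2.resize(np.hstack([a,b]),(790,446)))
a=crop(t,(272,210),25,25,8);b=crop(s,(260,200),25,25,8)
cv2.imwrite('pics/c2.png',np.hstack([a,b]))
E
```

```text
orange [ 0.5358  0.3119 -0.009 ] [1.6 1.6]
grip [0.5294 0.3145 0.0717] [6.1 6.1]
notch [ 0.569   0.3105 -0.0038] [0.6 0.6]
caddy [ 0.5324  0.2836 -0.011 ] [1.7 1.7]
bed [ 0.6151 -0.021   0.1576] [3.1 3.1]
home [ 0.6402 -0.0207  0.1099] [6.3 6.3]
slicer [ 0.6081 -0.0125  0.0068] [2. 2.]
key [0.6267 0.0348 0.1426] [3.8 3.8]
```

View pics/c1.png

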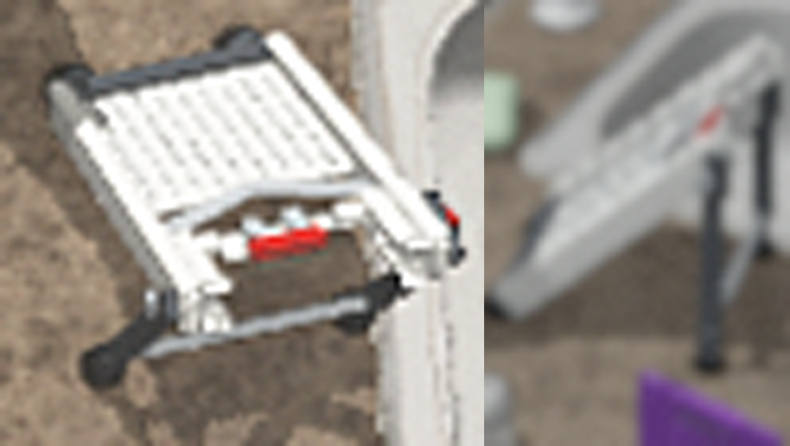

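View pics/c2.png

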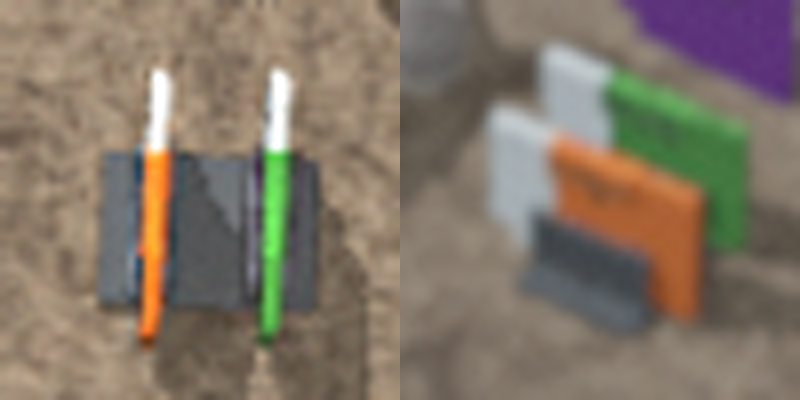

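Scene: the orange insert is at top px (266,211). Its frosted end points to world +x, so the label faces world -y. The slicer mouth is near (0.615, -0.02, 0.16) with a yaw of about 15°. The rows only allow yaw, so I'm testing what happens to the tilt at the edge of the arm's reach.

send_rows:
  commands: "0.028 0.078 0.03 0 85;0.028 0.078 0.03 0 85;0.028 0.078 0.03 0 85;0.028 0.078 0.03 0 85;0.028 0.078 0.03 0 85;0.028 0.078 0.03 0 85;0.028 0.078 0.03 0 85;0.028 0.078 0.03 0 85"

```text
time_s: 1.77
eef_pos: [0.2622, 0.7317, 0.3186]
eef_rot: [0.002, 0.171, 0.985, 0.009]
ft_force: [1.0, 1.1, 0.6]
finger_gap: 0.991
grip_force: 0.0
```

send_rows:
  commands: "0.028 0.078 0 0 85;0.028 0.078 0 0 85;0.028 0.078 0 0 85"

```text
time_s: 2.02
eef_pos: [0.2654, 0.7404, 0.2967]
eef_rot: [-0.0, 0.171, 0.985, -0.003]
ft_force: [-0.4, 0.6, 0.2]
finger_gap: 0.996
grip_force: 0.0
```

```bash
python3 -c "
from cell import arm;o=arm.get_obs();print(o['q'].round(3),o['eef_pos'],o['eef_rot'])"
```

```text
[1.227 0.899 1.343 2.02  0.    1.57 ] [0.26535826 0.74041005 0.29671387] [-4.69557031e-04  1.71045457e-01  9.85259475e-01 -2.64523092e-03]
```

send_rows:
  commands: "0.3 0.9 0 0 85;0.3 0.9 0 0 85;0.3 0.9 0 0 85;0.3 0.9 0 0 85"

```text
time_s: 2.35
eef_pos: [0.2633, 0.7448, 0.2815]
eef_rot: [-0.002, 0.171, 0.985, -0.011]
ft_force: [0.1, 0.1, 0.2]
finger_gap: 0.995
grip_force: 0.0
```

```bash
cat > o.py <<'E'
from cell import arm
from scipy.spatial.transform import Rotation as R
import numpy as np
o=arm.get_obs();r=R.from_quat(np.roll(o['eef_rot'],-1)).as_matrix()
print(round(o['time_s'],2),o['q'].round(3),o['eef_pos'].round(4),'tilt',np.degrees(np.arccos(-r[2,2])).round(2),'z',r[:,2].round(3),'y',r[:,1].round(3),'f',o['ft_force'].round(1),'m',o['torque'].round(2),'gap',round(o['finger_gap']*85.4,1),round(o['grip_force'],1))
E
python3 o.py
```

```text
2.35 [1.231 0.92  1.346 2.021 0.    1.575] [0.2633 0.7448 0.2815] tilt 1.34 z [-0.008 -0.022 -1.   ] y [ 0.337  0.941 -0.023] f [0.1 0.1 0.2] m [ 0.02 -0.03  0.01] gap 85.0 0.0
```

send_rows:
  commands: "0 0 1 0 85;0 0 1 0 85;0 0 1 0 85;0 0 1 0 85"

```text
time_s: 2.68
eef_pos: [0.2552, 0.722, 0.3814]
eef_rot: [0.009, 0.171, 0.984, 0.052]
ft_force: [0.0, 0.2, 0.3]
finger_gap: 0.997
grip_force: 0.0
```

```bash
python3 o.py
```

```text
2.68 [1.231 0.791 1.346 2.021 0.    1.575] [0.2552 0.722  0.3814] tilt 6.01 z [ 0.035  0.099 -0.994] y [0.335 0.936 0.105] f [0.  0.2 0.3] m [-0.09  0.02 -0.01] gap 85.1 0.0
```

send_rows:
  commands: "0 0 1 0 85;0 0 1 0 85;0 0 1 0 85;0 0 1 0 85;0 0 1 0 85;0 0 1 0 85;0 0 1 0 85;0 0 1 0 85"

```text
time_s: 3.35
eef_pos: [0.2292, 0.6483, 0.5561]
eef_rot: [0.029, 0.168, 0.971, 0.169]
ft_force: [0.0, 0.8, 0.0]
finger_gap: 0.996
grip_force: 0.0
```

```bash
python3 o.py
```

```text
3.35 [1.231 0.552 1.346 2.021 0.    1.575] [0.2292 0.6483 0.5561] tilt 19.72 z [ 0.112  0.318 -0.941] y [0.317 0.886 0.337] f [0.  0.8 0. ] m [-0.28  0.07 -0.03] gap 85.1 0.0
```

send_rows:
  commands: "0.3 0.9 0 0 85;0.3 0.9 0 0 85;0.3 0.9 0 0 85;0.3 0.9 0 0 85"

```text
time_s: 3.68
eef_pos: [0.236, 0.6757, 0.5055]
eef_rot: [0.023, 0.169, 0.976, 0.134]
ft_force: [0.2, -0.2, -0.3]
finger_gap: 0.993
grip_force: 0.0
```

```bash
python3 o.py
```

```text
3.68 [ 1.235e+00  6.240e-01  1.346e+00  2.020e+00 -1.000e-03  1.579e+00] [0.236  0.6757 0.5055] tilt 15.6 z [ 0.09   0.253 -0.963] y [0.325 0.907 0.269] f [ 0.2 -0.2 -0.3] m [-0.24  0.09 -0.04] gap 84.8 0.0
```

send_rows:
  commands: "0.27 0.76 -0.4 0 85;0.27 0.76 -0.4 0 85;0.27 0.76 -0.4 0 85;0.27 0.76 -0.4 0 85"

```text
time_s: 4.02
eef_pos: [0.2479, 0.7078, 0.4279]
eef_rot: [0.014, 0.17, 0.982, 0.082]
ft_force: [0.1, 0.7, -0.9]
finger_gap: 0.995
grip_force: 0.0
```

```bash
python3 o.py
```

```text
4.02 [ 1.234e+00  7.300e-01  1.346e+00  2.020e+00 -1.000e-03  1.578e+00] [0.2479 0.7078 0.4279] tilt 9.54 z [ 0.056  0.156 -0.986] y [0.332 0.928 0.166] f [ 0.1  0.7 -0.9] m [-0.11  0.07  0.02] gap 84.9 0.0
```

send_rows:
  commands: "0.27 0.76 -0.4 0 85;0.27 0.76 -0.4 0 85;0.27 0.76 -0.4 0 85;0.27 0.76 -0.4 0 85;0.27 0.76 -0.4 0 85"

```text
time_s: 4.43
eef_pos: [0.2577, 0.7334, 0.3404]
eef_rot: [0.005, 0.171, 0.985, 0.025]
ft_force: [0.5, 0.1, 0.3]
finger_gap: 0.992
grip_force: 0.0
```

```bash
python3 o.py
```

```text
4.43 [ 1.233e+00  8.440e-01  1.345e+00  2.020e+00 -1.000e-03  1.577e+00] [0.2577 0.7334 0.3404] tilt 2.96 z [ 0.018  0.048 -0.999] y [0.337 0.94  0.052] f [0.5 0.1 0.3] m [-0.02 -0.02 -0.04] gap 84.7 0.0
```

send_rows:
  commands: "0.27 0.76 -0.4 0 85;0.27 0.76 -0.4 0 85;0 0 0 0 85"

```text
time_s: 4.68
eef_pos: [0.2605, 0.7408, 0.3029]
eef_rot: [0.001, 0.171, 0.985, 0.001]
ft_force: [0.5, -0.6, -1.4]
finger_gap: 0.998
grip_force: 0.0
```

```bash
python3 o.py; python3 - <<'E'
from h import *
s=pickle.load(open('scene.pkl','rb'));t=pickle.load(open('top.pkl','rb'))
from scipy.optimize import least_squares
# colour masks of orange (non frosted part) and green via hsv
for p,n,bx in((s,'s',(230,160,320,240)),(t,'t',(245,185,300,235))):
    hsv=cv2.cvtColor(p['img'],cv2.COLOR_RGB2HSV)
    for c,lo,hi in(('or',5,18),('gr',45,75)):
        m=((hsv[...,0]>=lo)&(hsv[...,0]<=hi)&(hsv[...,1]>150)).astype(np.uint8)
        k=np.zeros_like(m);k[bx[1]:bx[3],bx[0]:bx[2]]=1;m*=k
        ys,xs=np.nonzero(m);print(n,c,len(xs),xs.mean().round(1),ys.mean().round(1),xs.min(),xs.max(),ys.min(),ys.max())
# top ends of orange & green in top view
for nm,uv in(('or far',(247+160/8,185+72/8)),('or near',(247+150/8,185+335/8)),('gr far',(247+281/8,185+72/8)),('gr near',(247+268/8,185+335/8))):
    print(nm,at_z(t,np.array(uv)-.5,.078).round(4))
# caddy base corners
for uv in((103,152),(98,305),(318,160),(318,308)): print('cad',at_z(t,(247+uv[0]/8-.5,185+uv[1]/8-.5),.04).round(4))
k=6.37
for nm,uv in(('red mid',(290,243)),): print(nm,at_z(t,(332+uv[0]/k-.5,130+uv[1]/k-.5),.137).round(4))
print('camt',-t['R'].T@t['t'],'cams',-s['R'].T@s['t'])
E
```

```text
4.68 [ 1.233e+00  8.900e-01  1.342e+00  2.020e+00 -1.000e-03  1.577e+00] [0.2605 0.7408 0.3029] tilt 0.17 z [ 0.002  0.002 -1.   ] y [0.337 0.941 0.003] f [ 0.5 -0.6 -1.4] m [-0.03  0.02  0.01] gap 85.2 0.0
s or 187 264.6 201.8 255 272 193 213<stdin>:10: RuntimeWarning: Mean of empty slice.
  ret = ret.dtype.type(ret / rcount)
Traceback (most recent call last):
ValueError: zero-size array to reduction operation minimum which has no identity
```

```bash
python3 - <<'E'
from h import *
s=pickle.load(open('scene.pkl','rb'));t=pickle.load(open('top.pkl','rb'))
T=lambda u,v:(247+u/8-.5,185+v/8-.5)
S=lambda u,v:(238-3+(u-400)/8-.5,175+v/8-.5)
for nm,uv in(('or far',T(161,72)),('or near',T(149,335)),('gr far',T(281,72)),('gr near',T(268,335))): print(nm,at_z(t,uv,.078).round(4))
print('scene far/near top',at_z(s,S(497,108),.078).round(4),at_z(s,S(703,190),.078).round(4))
print('scene bottom near',at_z(s,S(688,318),.008).round(4))
for uv in((103,152),(98,305),(318,160),(318,308)): print('cad',at_z(t,T(*uv),.04).round(4))
k=6.37
C=lambda u,v:(332+u/k-.5,130+v/k-.5)
D=lambda u,v:(238+(u-484)/k-.5,105+v/k-.5)
print('red top',at_z(t,C(290,243),.137).round(4),'scene',at_z(s,D(710,121),.137).round(4),tri([t,s],[C(290,243),D(710,121)]))
for a in((205,325),(425,255)): print('mouth end',at_z(t,C(*a),.16).round(4))
for a in((185,115),):pass
for a in((60,80),(270,45),(100,365),(390,285)): print('low/feet',at_z(t,C(*a),.035).round(4),at_z(t,C(*a),.0).round(4))
print('scene feet',at_z(s,D(708,360),0).round(4),at_z(s,D(765,245),0).round(4))
print('scene mouth',at_z(s,D(720,150),.16).round(4),at_z(s,D(775,50),.16).round(4))
E
```

```text
or far [0.5779 0.3105 0.078 ]
or near [0.4768 0.3174 0.078 ]
gr far [0.577  0.2643 0.078 ]
gr near [0.4759 0.2722 0.078 ]
scene far/near top [0.5767 0.3101 0.078 ] [0.4772 0.3144 0.078 ]
scene bottom near [0.4787 0.321  0.008 ]
cad [0.5528 0.3333 0.04  ]
cad [0.4923 0.3365 0.04  ]
cad [0.5478 0.2486 0.04  ]
cad [0.4894 0.2504 0.04  ]
red top [ 0.6389 -0.0169  0.137 ] scene [ 0.6391 -0.0151  0.137 ] (array([ 0.63958103, -0.0170966 ,  0.13570504]), [np.float64(0.40041664469582217), np.float64(0.40041664469579624)])
mouth end [0.5965 0.0309 0.16  ]
mouth end [ 0.6268 -0.0712  0.16  ]
low/feet [0.7493 0.0646 0.035 ] [0.7595 0.0574 0.    ]
low/feet [ 0.7655 -0.0433  0.035 ] [ 0.7761 -0.0534  0.    ]
low/feet [0.6015 0.0524 0.035 ] [0.6078 0.0448 0.    ]
low/feet [ 0.6393 -0.0953  0.035 ] [ 0.6466 -0.1068  0.    ]
scene feet [ 0.6086  0.04   -0.    ] [ 0.6312 -0.0932  0.    ]
scene mouth [0.6037 0.0451 0.16  ] [ 0.6242 -0.0751  0.16  ]
```

send_rows:
  commands: "0.038 -0.061 -0.018 1 34;0.038 -0.061 -0.018 1 34;0.038 -0.061 -0.018 1 34;0.038 -0.061 -0.018 1 34;0.038 -0.061 -0.018 0 34;0.038 -0.061 -0.018 0 34;0.038 -0.061 -0.018 0 34"

```text
time_s: 5.27
eef_pos: [0.3789, 0.5568, 0.259]
eef_rot: [0.002, 0.063, 0.998, 0.007]
ft_force: [0.2, 0.8, 0.3]
finger_gap: 0.399
grip_force: 0.0
```

send_rows:
  commands: "0.038 -0.061 -0.02 0 34;0.038 -0.061 -0.02 0 34;0.038 -0.061 -0.02 0 34;0.038 -0.061 -0.02 0 34;0.038 -0.061 -0.02 0 34;0.038 -0.061 -0.02 0 34;0.038 -0.061 -0.02 0 34;0 0 0 0 34"

```text
time_s: 5.93
eef_pos: [0.5137, 0.3398, 0.1871]
eef_rot: [0.001, 0.066, 0.998, 0.004]
ft_force: [0.1, 0.2, 0.1]
finger_gap: 0.398
grip_force: 0.0
```

```bash
python3 o.py
```

```text
5.93 [0.582 0.296 0.075 1.343 0.005 0.715] [0.5137 0.3398 0.1871] tilt 0.52 z [ 0.003  0.009 -1.   ] y [0.133 0.991 0.009] f [0.1 0.2 0.1] m [ 0.08 -0.01  0.01] gap 34.0 0.0
```

send_rows:
  commands: "0.014 -0.026 -0.04 1 34;0.013 -0.026 -0.04 0 34;0 0 -0.04 0 34;0 0 0 0 34"

```text
time_s: 6.27
eef_pos: [0.5237, 0.3177, 0.125]
eef_rot: [-0.001, 0.029, 1.0, 0.004]
ft_force: [-0.5, -0.2, -0.5]
finger_gap: 0.4
grip_force: 0.0
```

```bash
python3 o.py; python3 - <<'E'
from h import *
for n in("top","scene"):
    p=arm.grab_frame(n);pickle.dump(p,open(n+'1.pkl','wb'))
    o=arm.get_obs()
    print(n,proj(p,o['eef_pos']))
t=pickle.load(open('top1.pkl','rb'));s=pickle.load(open('scene1.pkl','rb'))
a=cv2.resize(t['img'][180:240,240:300,::-1],(400,400),interpolation=cv2.INTER_CUBIC)
b=cv2.resize(s['img'][165:225,230:290,::-1],(400,400),interpolation=cv2.INTER_CUBIC)
cv2.imwrite('pics/g1.png',np.hstack([a,b]))
E
```

```text
6.27 [ 0.541  0.306 -0.047  1.214  0.009  0.6  ] [0.5237 0.3177 0.125 ] tilt 0.52 z [-0.002  0.009 -1.   ] y [0.059 0.998 0.009] f [-0.5 -0.2 -0.5] m [-0.01  0.05  0.03] gap 34.2 0.0
top [264.62294896 208.89114043]
scene [259.00589249 183.01687057]
```

View pics/g1.png

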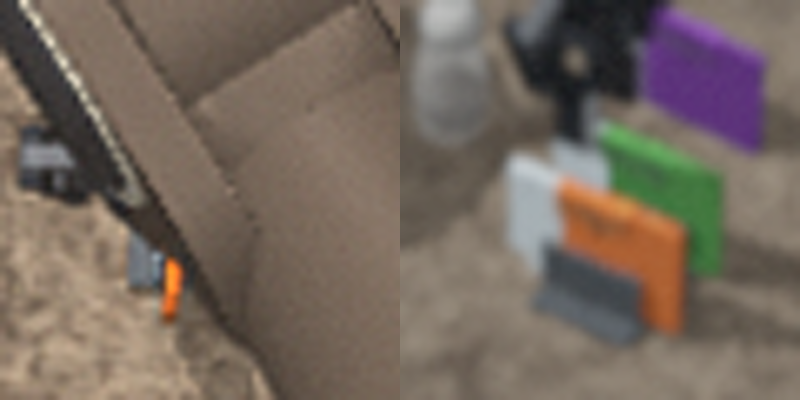

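send_rows:
  commands: "0.003 -0.004 -0.04 0 34;0.003 -0.003 -0.04 0 34;0 0 -0.04 0 34;0 0 -0.03 0 34;0 0 0 0 34"

```text
time_s: 6.78
eef_pos: [0.527, 0.3159, 0.0517]
eef_rot: [-0.0, 0.028, 1.0, 0.005]
ft_force: [-0.8, -0.8, 1.1]
finger_gap: 0.401
grip_force: 0.0
```

```bash
python3 o.py
```

```text
6.78 [ 0.536  0.343 -0.162  1.061  0.009  0.592] [0.527  0.3159 0.0517] tilt 0.58 z [-0.    0.01 -1.  ] y [0.056 0.998 0.01 ] f [-0.8 -0.8  1.1] m [-0.09 -0.02  0.04] gap 34.2 0.0
```

send_rows:
  commands: "0 -0.002 -0.003 0 20;0 0 0 0 8;0 0 0 0 4;0 0 0 0 4;0 0 0 0 4"
  force: 50

```text
time_s: 7.2
eef_pos: [0.5291, 0.3155, 0.0535]
eef_rot: [0.002, 0.029, 1.0, 0.007]
ft_force: [-1.0, 0.6, 6.1]
finger_gap: 0.094
grip_force: 52.3
```

```bash
python3 o.py
```

```text
7.2 [ 0.533  0.34  -0.162  1.058  0.009  0.591] [0.5291 0.3155 0.0535] tilt 0.8 z [ 0.005  0.013 -1.   ] y [0.057 0.998 0.013] f [-1.   0.6  6.1] m [0.06 0.17 0.  ] gap 8.0 52.3
```

send_rows:
  commands: "0 0 0.02 0 4;0 0 0.04 0 4;0 0 0.06 0 4;0 0 0.06 0 4;0 0 0.06 0 4;0 0 0.06 0 4"
  force: 70

```text
time_s: 7.7
eef_pos: [0.5277, 0.3143, 0.2036]
eef_rot: [0.001, 0.029, 1.0, 0.006]
ft_force: [1.2, 0.1, -1.1]
finger_gap: 0.089
grip_force: 70.3
```

```bash
python3 o.py
```

```text
7.7 [0.533 0.291 0.105 1.377 0.008 0.591] [0.5277 0.3143 0.2036] tilt 0.64 z [ 0.002  0.011 -1.   ] y [0.057 0.998 0.011] f [ 1.2  0.1 -1.1] m [-0.04  0.02 -0.01] gap 7.6 70.3
```

send_rows:
  commands: "0 0 0.05 1 4;0 0 0.05 1 4;0 0 0.05 1 4;0 0 0.05 1 4;0 0 0.05 1 4;0 0 0.05 1 4;0 0 0 1 4;0 0 0 1 4"

```text
time_s: 8.37
eef_pos: [0.5283, 0.3147, 0.3542]
eef_rot: [0.001, -0.25, 0.968, 0.006]
ft_force: [0.0, 0.4, -0.8]
finger_gap: 0.088
grip_force: 70.3
```

send_rows:
  commands: "0 0 0 1 4;0 0 0 1 4;0 0 0 1 4;0 0 0 1 4;0 0 0 1 4;0 0 0 1 4;0 0 0 1 4;0 0 0 1 4"

```text
time_s: 9.03
eef_pos: [0.5277, 0.3143, 0.3521]
eef_rot: [-0.002, -0.507, 0.862, 0.005]
ft_force: [-0.1, -0.6, -0.5]
finger_gap: 0.088
grip_force: 70.3
```

send_rows:
  commands: "0 -0.02 0 1 4;0 -0.02 0 1 4;0 -0.02 0 1 4;0 -0.02 0 1 4;0 -0.02 0 1 4;0 -0.02 0 1 4;0 0 0 1 4;0 0 0 1 4"

```text
time_s: 9.7
eef_pos: [0.5277, 0.2537, 0.3524]
eef_rot: [0.003, 0.724, -0.689, -0.004]
ft_force: [-0.4, 0.2, -0.4]
finger_gap: 0.087
grip_force: 70.3
```

```bash
python3 o.py; python3 - <<'E'
from h import *
for n in("top","scene"):
    p=arm.grab_frame(n);pickle.dump(p,open(n+'2.pkl','wb'))
t=pickle.load(open('top2.pkl','rb'));s=pickle.load(open('scene2.pkl','rb'))
# overlay slicer hypotheses on the top view (yaw 12) from the first picture
t0=pickle.load(open('top.pkl','rb'))
k=11;u0,v0,u1,v1=334,130,406,188
im=cv2.resize(t0['img'][v0:v1,u0:u1,::-1],None,fx=k,fy=k,interpolation=cv2.INTER_CUBIC)
def bed(P,o,yaw):
    c,s_=np.cos(yaw),np.sin(yaw);q=.70710678
    x,y,z=P;h=(x-z)*q;return np.array([o[0]+c*h-s_*y,o[1]+s_*h+c*y,.16+(x+z)*q])
for yaw,col in((8,(255,0,0)),(13,(0,160,0)),(18,(255,0,255))):
    o=(.6155,-.0205);f=lambda P:tuple((( proj(t0,bed(P,o,np.radians(yaw)))+.5-[u0,v0])*k).astype(int))
    for A,B in(((0,-.052,0),(0,.052,0)),((0,-.052,0),(0,-.052,-.15)),((0,.052,0),(0,.052,-.15)),((0,-.018,-.033),(0,.018,-.033))):
        cv2.line(im,f(A),f(B),col,1)
cv2.imwrite('pics/ov.png',im);print(im.shape)
E
```

```text
9.7 [ 0.446  0.295  0.44   1.725  0.005 -1.175] [0.5277 0.2537 0.3524] tilt 0.61 z [-0.011  0.001 -1.   ] y [-0.999 -0.05   0.011] f [-0.4  0.2 -0.4] m [ 0.05 -0.01  0.03] gap 7.4 70.3
(638, 792, 3)
```

View pics/ov.png

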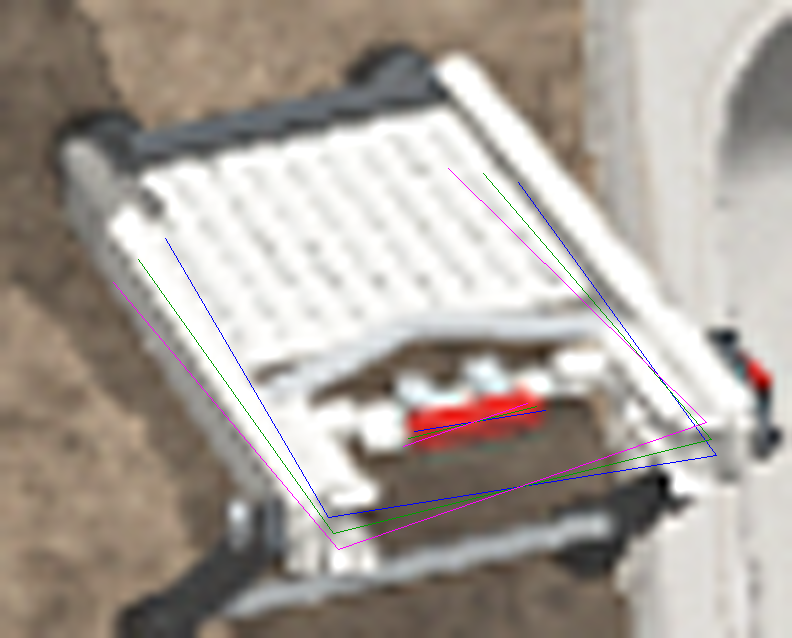

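send_rows:
  commands: "0.01 -0.05 0.02 1 4;0.01 -0.05 0.02 1 4;0.01 -0.05 0.02 0 4;0.01 -0.05 0.02 0 4;0 -0.05 0.02 0 4;0 -0.05 0.02 0 4;0 0 0 0 4"

```text
time_s: 10.38
eef_pos: [0.5479, 0.1012, 0.414]
eef_rot: [0.003, 0.768, -0.64, -0.002]
ft_force: [0.6, -0.2, -0.5]
finger_gap: 0.092
grip_force: 70.3
```

```bash
python3 o.py
```

```text
10.38 [ 0.183  0.288  0.576  1.867 -0.    -1.569] [0.5479 0.1012 0.414 ] tilt 0.47 z [-0.008 -0.002 -1.   ] y [-0.984 -0.18   0.008] f [ 0.6 -0.2 -0.5] m [ 0.03 -0.01 -0.04] gap 7.9 70.3
```

send_rows:
  commands: "0 0 1 0 4;0 0 1 0 4;0 0 1 0 4;0 0 1 0 4;0 0 1 0 4;0 0 1 0 4;0 0 1 0 4;0 0 1 0 4"

```text
time_s: 11.05
eef_pos: [0.5019, 0.0962, 0.5651]
eef_rot: [-0.078, 0.766, -0.635, 0.063]
ft_force: [-0.5, 0.1, -0.5]
finger_gap: 0.091
grip_force: 70.4
```

```bash
python3 o.py
```

```text
11.05 [ 1.890e-01  2.120e-01  8.630e-01  2.021e+00  1.000e-03 -1.569e+00] [0.5019 0.0962 0.5651] tilt 11.52 z [ 0.196  0.039 -0.98 ] y [-0.963 -0.182 -0.2  ] f [-0.5  0.1 -0.5] m [-0.04  0.16  0.03] gap 7.8 70.4
```

send_rows:
  commands: "0 0 1 0 4;0 0 1 0 4;0 0 1 0 4;0 0 1 0 4;0 0 1 0 4;0 0 1 0 4;0 0 1 0 4;0 0 1 0 4"

```text
time_s: 11.72
eef_pos: [0.4715, 0.0904, 0.6753]
eef_rot: [-0.174, 0.75, -0.622, 0.143]
ft_force: [-0.2, -0.6, -0.2]
finger_gap: 0.091
grip_force: 70.3
```

```bash
python3 o.py
```

```text
11.72 [ 1.890e-01  1.300e-01  1.033e+00  2.020e+00  1.000e-03 -1.569e+00] [0.4715 0.0904 0.6753] tilt 25.98 z [ 0.43   0.083 -0.899] y [-0.883 -0.166 -0.438] f [-0.2 -0.6 -0.2] m [-0.11  0.4  -0.04] gap 7.7 70.3
```

send_rows:
  commands: "0 0 1 0 4;0 0 1 0 4;0 0 1 0 4;0 0 1 0 4;0 0 1 0 4;0 0 1 0 4;0 0 1 0 4;0 0 1 0 4"

```text
time_s: 12.38
eef_pos: [0.4484, 0.0861, 0.778]
eef_rot: [-0.266, 0.723, -0.599, 0.219]
ft_force: [0.4, -0.8, -0.9]
finger_gap: 0.083
grip_force: 70.3
```

```bash
python3 o.py
```

```text
12.38 [ 1.890e-01  1.120e-01  1.266e+00  2.021e+00  1.000e-03 -1.568e+00] [0.4484 0.0861 0.778 ] tilt 40.3 z [ 0.635  0.123 -0.763] y [-0.75  -0.141 -0.647] f [ 0.4 -0.8 -0.9] m [-0.1  0.6 -0. ] gap 7.1 70.3
```

send_rows:
  commands: "0 0 1 0 4;0 0 1 0 4;0 0 0 0 4"

```text
time_s: 12.63
eef_pos: [0.4409, 0.0847, 0.8035]
eef_rot: [-0.289, 0.714, -0.592, 0.238]
ft_force: [-1.2, 0.7, -1.3]
finger_gap: 0.09
grip_force: 70.4
```

```bash
python3 o.py
```

```text
12.63 [ 1.890e-01  1.130e-01  1.331e+00  2.021e+00  1.000e-03 -1.568e+00] [0.4409 0.0847 0.8035] tilt 44.02 z [ 0.682  0.132 -0.719] y [-0.707 -0.132 -0.695] f [-1.2  0.7 -1.3] m [-0.15  0.77  0.03] gap 7.7 70.4
```

send_rows:
  commands: "0 0 0.025 0 4;0.005 -0.015 -0.06 0 4;0.005 -0.015 -0.06 0 4;0.005 -0.015 -0.06 0 4;0.005 -0.015 -0.06 0 4;0.005 -0.015 -0.06 0 4;0.005 -0.015 -0.06 0 4;0.005 -0.015 -0.06 0 4"

```text
time_s: 13.3
eef_pos: [0.4579, 0.042, 0.6387]
eef_rot: [-0.29, 0.714, -0.592, 0.238]
ft_force: [0.6, -0.3, 0.9]
finger_gap: 0.087
grip_force: 70.3
```

send_rows:
  commands: "0.005 -0.015 -0.06 0 4;0.005 -0.015 -0.06 0 4;0.005 -0.015 -0.06 0 4;0.005 -0.015 -0.06 0 4;0.005 -0.015 -0.06 0 4;0.005 -0.015 -0.06 0 4;0.005 -0.015 -0.06 0 4;0 0 0 0 4"

```text
time_s: 13.97
eef_pos: [0.4732, -0.0109, 0.4201]
eef_rot: [-0.286, 0.714, -0.595, 0.233]
ft_force: [-0.6, -0.7, -3.1]
finger_gap: 0.091
grip_force: 70.3
```

```bash
python3 o.py
```

```text
13.97 [-0.18  -0.502 -0.372  0.982  0.253 -1.837] [ 0.4732 -0.0109  0.4201] tilt 43.25 z [ 0.672  0.132 -0.728] y [-0.717 -0.129 -0.685] f [-0.6 -0.7 -3.1] m [-0.17  0.84  0.02] gap 7.7 70.3
```

send_rows:
  commands: "0.018 -0.005 -0.047 0 4;0.018 -0.005 -0.047 0 4;0.018 -0.005 -0.047 0 4;0.018 -0.005 -0.047 0 4;0.018 -0.005 -0.047 0 4;0.018 -0.005 -0.047 0 4;0.018 -0.005 -0.047 0 4;0.018 -0.005 -0.047 0 4"

```text
time_s: 14.63
eef_pos: [0.5488, -0.03, 0.2446]
eef_rot: [-0.291, 0.713, -0.591, 0.239]
ft_force: [1.0, 0.1, -0.5]
finger_gap: 0.091
grip_force: 70.4
```

```bash
python3 o.py
```

```text
14.63 [-0.197 -0.383 -0.711  0.51   0.266 -1.852] [ 0.5488 -0.03    0.2446] tilt 44.2 z [ 0.685  0.132 -0.717] y [-0.705 -0.132 -0.697] f [ 1.   0.1 -0.5] m [-0.15  0.75 -0.03] gap 7.8 70.4
```

```bash
cat >> h.py <<'E'
def bed(P,o=(.6155,-.0205),yaw=np.radians(10.5)):
    c,s_=np.cos(yaw),np.sin(yaw);q=.70710678
    x,y,z=P;h=(x-z)*q;return np.array([o[0]+c*h-s_*y,o[1]+s_*h+c*y,.16+(x+z)*q])
def ins(P,dy=-.002,dz=.0455):
    from scipy.spatial.transform import Rotation as R
    o=arm.get_obs();r=R.from_quat(np.roll(o['eef_rot'],-1)).as_matrix()
    # insert x=-tool y, z=-tool z, y=z x x
    X,Z=-r[:,1],-r[:,2];Y=np.cross(Z,X);return o['eef_pos']+P[0]*X+(P[1]+dy)*Y+(P[2]-dz)*Z
E
cat > look.py <<'E'
from h import *
import sys
out=[];tag=sys.argv[1]
for n,bx in(("top",(330,120,420,200)),("scene",(225,85,315,165))):
    p=arm.grab_frame(n);pickle.dump(p,open(n+tag+'.pkl','wb'));k=400/90
    im=cv2.resize(p['img'][bx[1]:bx[3],bx[0]:bx[2],::-1],None,fx=k,fy=k,interpolation=cv2.INTER_CUBIC)
    f=lambda X:tuple(((proj(p,X)+.5-bx[:2])*k).astype(int))
    c=[(0,-.05,0),(0,.05,0),(0,.05,.07),(0,-.05,.07)]
    for i in range(4): cv2.line(im,f(ins(c[i])),f(ins(c[(i+1)%4])),(255,255,0),1)
    for A,B in(((0,-.052,0),(0,.052,0)),((0,-.052,0),(0,-.052,-.06)),((0,.052,0),(0,.052,-.06))): cv2.line(im,f(bed(A)),f(bed(B)),(0,160,0),1)
    out.append(im)
cv2.imwrite(f'pics/l{tag}.png',np.hstack(out))
E
python3 look.py 3
```

```text
(no output)
```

View pics/l3.png

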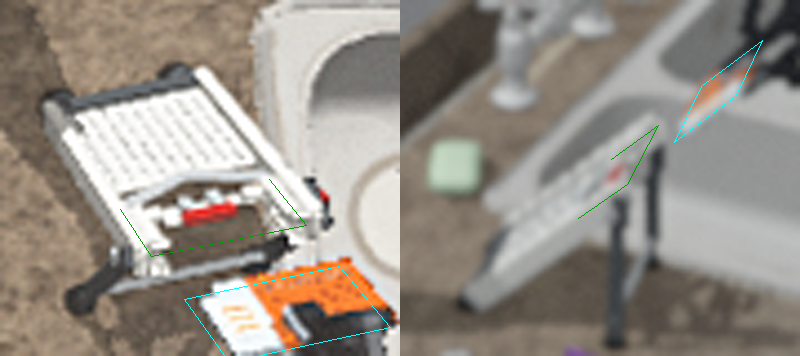

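```bash
cat > edge.py <<'E'
from h import *
import sys
tag=sys.argv[1]
for n in("top","scene"):
    p=pickle.load(open(n+tag+'.pkl','rb'));I=p['img'].astype(np.float32)
    s=I[...,0]-I[...,2]   # orange-ness
    def prof(P):
        uv=np.array([proj(p,ins(q)) for q in P],np.float32)
        return cv2.remap(s,uv[:,0:1],uv[:,1:2],cv2.INTER_LINEAR).ravel()
    a=np.arange(-70,71)*1e-3
    for z in(.008,.014,.02,.026): 
        v=prof([(.003,y,z) for y in a]);m=np.percentile(v,85)/2;i=np.nonzero(v>m)[0];print(n,'y-span at z',z,(a[i[0]]*1e3).round(),(a[i[-1]]*1e3).round(),v.max().round())
    b=np.arange(-20,35)*1e-3
    for y in(-.04,-.03,-.015,0,.012):
        v=prof([(.003,y,z) for z in b]);m=np.percentile(v,85)/2;i=np.nonzero(v>m)[0];print(n,'z start at y',y,(b[i[0]]*1e3).round())
E
python3 edge.py 3
```

```text
top y-span at z 0.008 -56.0 10.0 211.0
top y-span at z 0.014 -56.0 10.0 216.0
top y-span at z 0.02 -56.0 10.0 213.0
top y-span at z 0.026 -56.0 10.0 213.0
top z start at y -0.04 -5.0
top z start at y -0.03 -4.0
top z start at y -0.015 -5.0
top z start at y 0 -6.0
top z start at y 0.012 -17.0
scene y-span at z 0.008 -51.0 15.0 55.0
scene y-span at z 0.014 -53.0 15.0 74.0
scene y-span at z 0.02 -46.0 15.0 93.0
scene y-span at z 0.026 -36.0 18.0 110.0
scene z start at y -0.04 0.0
scene z start at y -0.03 4.0
scene z start at y -0.015 7.0
scene z start at y 0 10.0
scene z start at y 0.012 10.0
```

```bash
python3 o.py; python3 - <<'E'
from h import *
# residual shifts d(insert frame): project edge normals
from scipy.optimize import least_squares
P={n:pickle.load(open(n+'3.pkl','rb')) for n in("top","scene")}
obs=[]  # (view, true point, observed-as point, tangent dir point)
for z in(.008,.014,.02): obs+=[("top",(.003,-.05,z),(.003,-.056,z),(0,0,1)),("top",(.003,.019,z),(.003,.0105,z),(0,0,1))]
for z in(.014,): obs+=[("scene",(.003,-.05,z),(.003,-.0525,z),(0,0,1)),("scene",(.003,.019,z),(.003,.015,z),(0,0,1))]
for y,s in((-.04,-.005),(-.03,-.004),(-.015,-.005),(0,-.006)): obs.append(("top",(.003,y,0),(.003,y,s),(0,1,0)))
for y,s in((-.03,.004),(-.015,.007),(0,.01)): obs.append(("scene",(.003,y,0),(.003,y,s),(0,1,0)))
def res(d):
    r=[]
    for v,a,b,t in obs:
        p=P[v];pa=proj(p,ins(np.add(a,d)));pb=proj(p,ins(b));tt=proj(p,ins(np.add(b,np.multiply(t,.01))))-pb
        tt/=np.linalg.norm(tt);e=pa-pb;r.append(e[0]*tt[1]-e[1]*tt[0])
    return np.array(r)
s=least_squares(res,[0,0,0],loss='soft_l1',x_scale=.001);print(s.x*1e3,s.fun.round(2))
E
```

```text
14.73 [-0.197 -0.381 -0.715  0.512  0.266 -1.852] [ 0.5469 -0.0298  0.2395] tilt 43.73 z [ 0.678  0.133 -0.723] y [-0.711 -0.131 -0.691] f [-0.9  1.1 -0.5] m [-0.13  0.8  -0.02] gap 8.0 70.3Traceback (most recent call last):
  File "<stdin>", line 16, in <module>
    return func(*args, **kwargs)
    result = trf(vector_fun.fun, vector_fun.jac, x0, f0, J0, lb, ub, ftol, xtol,
                 gtol, max_nfev, x_scale, loss_function, tr_solver,
                 tr_options.copy(), verbose, callback=callback_wrapped)
    return trf_no_bounds(
        fun, jac, x0, f0, J0, ftol, xtol, gtol, max_nfev, x_scale,
        loss_function, tr_solver, tr_options, verbose, callback=callback)
    J = jac(x)
    self._update_jac()
    ~~~~~~~~~~~~~~~~^^
    self.J = self.jac_wrapped(xp_copy(self.x), f0=self.f)
             ~~~~~~~~~~~~~~~~^^^^^^^^^^^^^^^^^^^^^^^^^^^^
    J, dct = approx_derivative(
             ~~~~~~~~~~~~~~~~~^
        self.fun,
        ^^^^^^^^^
    ...<2 lines>...
        **self.finite_diff_options,
        ^^^^^^^^^^^^^^^^^^^^^^^^^^^
    )
    ^
    J, _nfev = _dense_difference(fun_wrapped, x0, f0, h,
               ~~~~~~~~~~~~~~~~~^^^^^^^^^^^^^^^^^^^^^^^^
                             use_one_sided, method,
                             ^^^^^^^^^^^^^^^^^^^^^^
                             mf)
                             ^^^
    df = [f_eval - f0 for f_eval in f_evals]
                                    ^^^^^^^
    f = np.atleast_1d(self.fun(x, *self.args, **self.kwargs))
                      ~~~~~~~~^^^^^^^^^^^^^^^^^^^^^^^^^^^^^^
    return np.atleast_1d(self.fun(x))
                         ~~~~~~~~^^^
    return self.f(x, *self.args, **self.kwargs)
           ~~~~~~^^^^^^^^^^^^^^^^^^^^^^^^^^^^^^
  File "<stdin>", line 13, in res
  File "h.py", line 19, in ins
    o=arm.get_obs();r=R.from_quat(np.roll(o['eef_rot'],-1)).as_matrix()
ValueError: time passes only in moves, steps and waits
```

```bash
python3 - <<'E'
s=open('h.py').read()
s=s.replace("    o=arm.get_obs();r=R","    global OB\n    if OB is None: OB=arm.get_obs()\n    o=OB;r=R").replace("def ins(","OB=None\ndef ins(")
open('h.py','w').write(s)
E
cat > fit.py <<'E'
from h import *
from scipy.optimize import least_squares
import sys
P={}
for n in("top","scene"): P[n]=arm.grab_frame(n);pickle.dump(P[n],open(n+sys.argv[1]+'.pkl','wb'))
obs=[]
for n in P:
    p=P[n];I=p['img'].astype(np.float32);s=I[...,0]-I[...,2]
    def prof(Q):
        uv=np.array([proj(p,ins(q)) for q in Q],np.float32);return cv2.remap(s,uv[:,0:1],uv[:,1:2],cv2.INTER_LINEAR).ravel()
    a=np.arange(-65,40,.5)*1e-3;b=np.arange(-18,25,.5)*1e-3
    for z in(.01,.016,.022):
        v=prof([(.003,y,z) for y in a]);m=np.percentile(v,80)/2;i=np.nonzero(v>m)[0];print(n,'y',z,a[i[0]]*1e3,a[i[-1]]*1e3)
        obs+=[(n,(.003,-.05,z),(.003,a[i[0]],z),(0,0,1)),(n,(.003,.019,z),(.003,a[i[-1]],z),(0,0,1))]
    for y in(-.045,-.035,-.02,-.01,.0):
        v=prof([(.003,y,z) for z in b]);m=np.percentile(v,80)/2;i=np.nonzero(v>m)[0];print(n,'z',y,b[i[0]]*1e3)
        obs.append((n,(.003,y,0),(.003,y,b[i[0]]),(0,1,0)))
def res(d):
    r=[]
    for v,a,b,t in obs:
        p=P[v];pa=proj(p,ins(np.add(a,d)));pb=proj(p,ins(b));tt=proj(p,ins(np.add(b,np.multiply(t,.01))))-pb
        tt/=np.linalg.norm(tt);e=pa-pb;r.append(e[0]*tt[1]-e[1]*tt[0])
    return np.array(r)
s=least_squares(res,[0,0,0],loss='soft_l1',x_scale=.001);print('shift mm (insert x,y,z)',(s.x*1e3).round(1),s.fun.round(1))
E
python3 fit.py 4; python3 o.py
```

```text
top y 0.01 -49.5 17.0
top y 0.016 -48.0 17.0
top y 0.022 -48.5 17.0
top z -0.045 5.0
top z -0.035 3.0
top z -0.02 5.0
top z -0.01 3.5
top z 0.0 3.5
scene y 0.01 -44.5 20.5
scene y 0.016 -49.0 23.5
scene y 0.022 -43.0 22.5
scene z -0.045 -3.0
scene z -0.035 1.0
scene z -0.02 6.0
scene z -0.01 7.0
scene z 0.0 4.0
shift mm (insert x,y,z) [-1.1 -1.1  2.2] [ 0.3 -0.5  0.8 -0.5  0.6 -0.5 -0.3  0.1 -0.3  0.   0.   0.1 -0.1 -0.2
  0.1  0.2  0.   0.8  0.4 -0.1 -0.3  0.1]
14.83 [-0.197 -0.384 -0.709  0.514  0.267 -1.852] [ 0.5481 -0.0299  0.2449] tilt 44.11 z [ 0.683  0.132 -0.718] y [-0.706 -0.132 -0.696] f [0.5 0.3 0.4] m [-0.13  0.69  0.01] gap 7.9 70.3
```

send_rows:
  commands: "0.014 0.0025 -0.02 0 4;0.014 0.0025 -0.02 0 4;0.014 0.0025 -0.02 0 4;0.014 0.0025 -0.02 0 4;0 0 0 0 4;0 0 0 0 4"

```text
time_s: 15.33
eef_pos: [0.5762, -0.025, 0.2059]
eef_rot: [-0.291, 0.714, -0.591, 0.239]
ft_force: [-0.4, -0.4, -1.4]
finger_gap: 0.09
grip_force: 70.3
```

```bash
python3 o.py; cat > bedpos.py <<'E'
from h import *
import sys
# insert leading-edge centre and axes in the bed frame (mm, deg), from the arm's reading
o=np.array([.6155,-.0205,.16]);B=np.stack([bed((1,0,0))-bed((0,0,0)),bed((0,1,0))-bed((0,0,0)),bed((0,0,1))-bed((0,0,0))],1)
f=lambda P:(B.T@(ins(P)-o))
L=f((-.001,-.001,.002));X=f((1,0,0))-f((0,0,0));Y=f((0,1,0))-f((0,0,0))
print('lead(bed x,y,z mm)',(L*1e3).round(1),'pitch err',np.degrees(X[2]).round(2),'yaw err',np.degrees(Y[2]).round(2),'roll',np.degrees(Y[0]).round(2))
E
python3 bedpos.py; python3 fit.py 5; python3 look.py 6
```

```text
15.33 [-0.17  -0.31  -0.755  0.388  0.248 -1.831] [ 0.5762 -0.025   0.2059] tilt 44.21 z [ 0.685  0.132 -0.717] y [-0.704 -0.133 -0.697] f [-0.4 -0.4 -1.4] m [-0.14  0.8   0.03] gap 7.7 70.3
lead(bed x,y,z mm) [ 2.9 -0.  16.8] pitch err -0.79 yaw err 0.29 roll -0.11
top y 0.01 -53.0 14.5
top y 0.016 -53.0 14.0
top y 0.022 -51.50000000000001 14.0
top z -0.045 0.5
top z -0.035 0.5
top z -0.02 0.5
top z -0.01 -1.5
top z 0.0 -1.5
scene y 0.01 -49.5 12.5
scene y 0.016 -45.0 13.000000000000002
scene y 0.022 -38.5 18.000000000000004
scene z -0.045 -6.500000000000001
scene z -0.035 -3.5
scene z -0.02 -3.0
scene z -0.01 -2.5
scene z 0.0 -1.0
shift mm (insert x,y,z) [-0.7 -4.1 -2. ] [ 0.2 -0.2  0.2 -0.4  0.7 -0.4 -0.3 -0.3 -0.3  0.1  0.1  0.1 -0.3  0.4
 -0.3  0.8  0.   0.6  0.3  0.3  0.2  0.1]
```

View pics/l6.png

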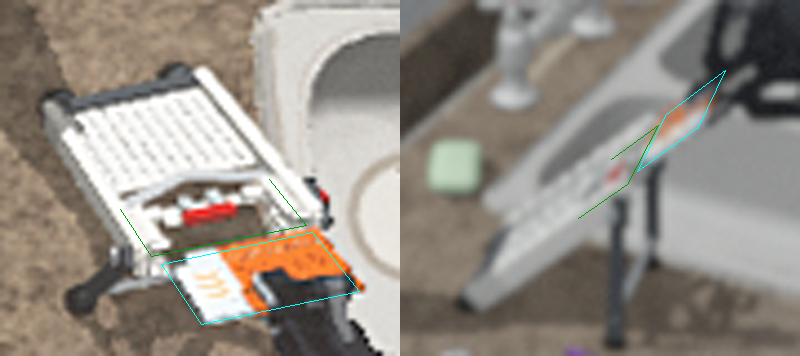

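```bash
cat > rel.py <<'E'
from h import *
import sys
o=np.array([.6155,-.0205,.16]);B=np.stack([bed(e)-bed((0,0,0)) for e in np.eye(3)],1)
def onbed(p,uv,x):
    c,d=ray(p,uv);c=B.T@(c-o);d=B.T@d;return (c+d*(x-c[0])/d[0])*1e3
for n,R in(("top",(345,150,410,195)),("scene",(225,85,315,165))):
    p=pickle.load(open(n+sys.argv[1]+'.pkl','rb'));I=p['img'].astype(np.float32)
    m=np.zeros(I.shape[:2],bool);m[R[1]:R[3],R[0]:R[2]]=1
    r=I[...,0]-np.maximum(I[...,1],I[...,2]);g=I[...,1]-I[...,2]
    red=m&(r>60)&(g<25)
    k,l,st,ce=cv2.connectedComponentsWithStats(red.astype(np.uint8))
    for j in range(1,k):
        if st[j,4]<6: continue
        ys,xs=np.nonzero(l==j);b=np.array([onbed(p,(x,y),.003) for x,y in zip(xs,ys)])
        print(n,'red',st[j],'bed mean',b.mean(0).round(1),'y',b[:,1].min().round(1),b[:,1].max().round(1),'z',b[:,2].min().round(1),b[:,2].max().round(1))
    org=m&(I[...,0]-I[...,2]>80)&(g>25)
    org=(I[...,0]-I[...,2])
    # orange span along bed y at several bed z on plane x=4
    for z in(18,22,26,30,34):
        a=np.arange(-65,40,.5);uv=np.array([proj(p,bed((.005,y*1e-3,z*1e-3))) for y in a],np.float32)
        v=cv2.remap(org,uv[:,0:1],uv[:,1:2],cv2.INTER_LINEAR).ravel();i=np.nonzero(v>np.percentile(v,80)/2)[0];print(n,'orange bed z',z,'y',a[i[0]],a[i[-1]],v.max())
E
python3 rel.py 5; python3 o.py
```

```text
top red [371 165  13   6  45] bed mean [  3.    1.8 -29.9] y -18.3 19.2 z -38.9 -20.8
top orange bed z 18 y -53.0 14.0 210.87695
top orange bed z 22 y -53.5 14.0 199.10938
top orange bed z 26 y -53.5 14.0 195.77344
top orange bed z 30 y -54.0 13.0 206.35938
top orange bed z 34 y -52.5 13.0 215.88672
scene orange bed z 18 y -60.0 4.0 71.609375
scene orange bed z 22 y -57.0 4.5 77.322266
scene orange bed z 26 y -53.5 4.5 85.083984
scene orange bed z 30 y -50.0 8.0 95.09375
scene orange bed z 34 y -44.5 11.5 103.15625
15.53 [-0.17  -0.311 -0.756  0.386  0.248 -1.831] [ 0.576  -0.0253  0.2058] tilt 44.25 z [ 0.685  0.132 -0.716] y [-0.704 -0.132 -0.698] f [-0.4  0.1 -0.7] m [-0.2   0.76  0.07] gap 7.6 70.3
```

send_rows:
  commands: "-0.0052 0.0092 -0.0036 0 4;0 0 0 0 4;0.0056 0.001 -0.0057 0 4;0.0056 0.001 -0.0057 0 4;0.0056 0.001 -0.0057 0 4;0 0 0 0 4;0 0 0 0 4"

```text
time_s: 16.12
eef_pos: [0.5814, -0.019, 0.1927]
eef_rot: [-0.29, 0.714, -0.592, 0.238]
ft_force: [-0.6, -1.3, -0.2]
finger_gap: 0.086
grip_force: 70.3
```

```bash
python3 o.py;python3 bedpos.py; python3 fit.py 7|tail -1;python3 rel.py 7|grep top; python3 o.py
```

```text
16.12 [-0.152 -0.292 -0.772  0.352  0.236 -1.817] [ 0.5814 -0.019   0.1927] tilt 44.06 z [ 0.683  0.132 -0.719] y [-0.706 -0.132 -0.695] f [-0.6 -1.3 -0.2] m [-0.15  0.72  0.02] gap 7.4 70.3
lead(bed x,y,z mm) [-2.1  4.9  3.2] pitch err -0.94 yaw err 0.31 roll -0.06
  0.   0.8 -0.5  0.6  0.2  0.1  0.2 -0.1]
top red [371 165  13   6  45] bed mean [  3.    1.8 -29.9] y -18.3 19.2 z -38.9 -20.8
top orange bed z 18 y -46.5 22.0 191.7041
top orange bed z 22 y -46.0 21.5 200.73828
top orange bed z 26 y -44.5 20.5 213.26562
top orange bed z 30 y -45.0 21.0 215.96094
top orange bed z 34 y -45.5 21.0 207.93652
16.22 [-0.152 -0.292 -0.771  0.352  0.236 -1.817] [ 0.5814 -0.0191  0.1933] tilt 44.1 z [ 0.683  0.132 -0.718] y [-0.706 -0.132 -0.696] f [-0.5 -1.3  0. ] m [-0.08  0.67 -0.  ] gap 7.9 70.3
```

send_rows:
  commands: "0.0026 -0.0016 0.0022 0 4;0.0028 0.0005 -0.0028 0 4;0.0028 0.0005 -0.0028 0 4;0.0028 0.0005 -0.0028 0 4;0.0028 0.0005 -0.0028 0 4;0.0028 0.0005 -0.0028 0 4;0 0 0 0 4"

```text
time_s: 16.8
eef_pos: [0.5892, -0.0185, 0.1863]
eef_rot: [-0.29, 0.714, -0.592, 0.238]
ft_force: [-1.2, -0.1, -1.6]
finger_gap: 0.086
grip_force: 70.3
```

```bash
python3 o.py;python3 bedpos.py; python3 fit.py 8|tail -2;python3 rel.py 8|grep top;
```

```text
16.8 [-0.147 -0.27  -0.772  0.33   0.233 -1.814] [ 0.5892 -0.0185  0.1863] tilt 44.01 z [ 0.682  0.132 -0.719] y [-0.707 -0.132 -0.695] f [-1.2 -0.1 -1.6] m [-0.14  1.14  0.01] gap 7.3 70.3
lead(bed x,y,z mm) [-1.2  4.  -6.9] pitch err -0.99 yaw err 0.32 roll -0.04
shift mm (insert x,y,z) [ -2.1  -5.4 -13.7] [ 0.5 -0.2  0.2 -0.1  0.2 -0.2 -2.  -2.2  1.4  1.4  1.4 -0.2 -0.5  0.1
 -0.1  0.6 -0.7 -0.3 -0.5 -0.7 -0.9  0.9]
top red [371 165  13   6  45] bed mean [  3.    1.8 -29.9] y -18.3 19.2 z -38.9 -20.8
top orange bed z 18 y -47.0 19.5 202.96094
top orange bed z 22 y -47.5 19.5 206.12012
top orange bed z 26 y -46.5 20.0 206.27344
top orange bed z 30 y -47.0 19.5 212.48828
top orange bed z 34 y -47.0 19.5 204.4414
```

send_rows:
  commands: "0.0028 0.0003 -0.0028 0 4;0.0028 0.0003 -0.0028 0 4;0.0028 0.0003 -0.0028 0 4;0.0028 0.0003 -0.0028 0 4;0 0 0 0 4"

```text
time_s: 17.32
eef_pos: [0.5948, -0.0181, 0.1806]
eef_rot: [-0.289, 0.714, -0.592, 0.238]
ft_force: [-2.8, -1.6, -4.6]
finger_gap: 0.09
grip_force: 70.4
```

```bash
python3 o.py;python3 bedpos.py
```

```text
17.32 [-0.144 -0.254 -0.774  0.311  0.23  -1.811] [ 0.5948 -0.0181  0.1806] tilt 44.01 z [ 0.682  0.132 -0.719] y [-0.707 -0.132 -0.695] f [-2.8 -1.6 -4.6] m [-0.3   1.76 -0.04] gap 7.7 70.4
lead(bed x,y,z mm) [ -1.2   3.3 -14.8] pitch err -0.99 yaw err 0.29 roll -0.05
```

send_rows:
  commands: "-0.002 -0.0004 -0.002 0 4;0.0028 0.0004 -0.0028 0 4;0.0028 0.0004 -0.0028 0 4;0.0028 0.0004 -0.0028 0 4;0 0 0 0 4"

```text
time_s: 17.73
eef_pos: [0.5982, -0.0179, 0.176]
eef_rot: [-0.29, 0.714, -0.592, 0.238]
ft_force: [-4.1, -1.9, -3.9]
finger_gap: 0.091
grip_force: 70.6
```

```bash
python3 o.py;python3 bedpos.py
```

```text
17.73 [-0.142 -0.244 -0.779  0.295  0.228 -1.81 ] [ 0.5982 -0.0179  0.176 ] tilt 44.06 z [ 0.683  0.131 -0.719] y [-0.706 -0.132 -0.695] f [-4.1 -1.9 -3.9] m [-0.64  1.74  0.02] gap 7.8 70.6
lead(bed x,y,z mm) [ -2.1   2.9 -20.5] pitch err -0.94 yaw err 0.26 roll -0.08
```

send_rows:
  commands: "-0.002 -0.0014 -0.002 0 4;0.0028 0.0004 -0.0028 0 4;0.0028 0.0004 -0.0028 0 4;0.0028 0.0004 -0.0028 0 4;0 0 0 0 4"

```text
time_s: 18.15
eef_pos: [0.6021, -0.0176, 0.1716]
eef_rot: [-0.29, 0.714, -0.591, 0.239]
ft_force: [-0.6, -0.0, -3.4]
finger_gap: 0.088
grip_force: 70.3
```

```bash
python3 o.py;python3 bedpos.py
```

```text
18.15 [-0.141 -0.233 -0.782  0.279  0.229 -1.809] [ 0.6021 -0.0176  0.1716] tilt 44.15 z [ 0.684  0.132 -0.718] y [-0.705 -0.132 -0.696] f [-0.6 -0.  -3.4] m [-0.33  1.21  0.06] gap 7.5 70.3
lead(bed x,y,z mm) [ -2.4   2.5 -26.4] pitch err -0.85 yaw err 0.3 roll -0.08
```

send_rows:
  commands: "0.0028 0.0002 -0.003 0 4;0.0028 0.0003 -0.003 0 4;0.0028 0.0003 -0.003 0 4;0.0028 0.0003 -0.003 0 4;0 0 0 0 4"

```text
time_s: 18.57
eef_pos: [0.6077, -0.0168, 0.1657]
eef_rot: [-0.291, 0.714, -0.591, 0.239]
ft_force: [-3.0, 0.6, -0.2]
finger_gap: 0.088
grip_force: 70.9
```

```bash
python3 o.py;python3 bedpos.py
```

```text
18.57 [-0.137 -0.216 -0.784  0.26   0.227 -1.807] [ 0.6077 -0.0168  0.1657] tilt 44.16 z [ 0.684  0.133 -0.717] y [-0.705 -0.132 -0.697] f [-3.   0.6 -0.2] m [-0.06  1.19  0.34] gap 7.5 70.9
lead(bed x,y,z mm) [ -2.6   2.3 -34.5] pitch err -0.84 yaw err 0.34 roll -0.09
```

send_rows:
  commands: "0.0028 0.0005 -0.003 0 4;0.0028 0.0005 -0.003 0 4;0.0028 0.0005 -0.003 0 4;0.0028 0.0005 -0.003 0 4;0 0 0 0 4"
  force: 90

```text
time_s: 18.98
eef_pos: [0.6122, -0.0161, 0.1613]
eef_rot: [-0.291, 0.713, -0.591, 0.239]
ft_force: [-28.8, -2.2, 17.6]
finger_gap: 0.081
grip_force: 94.7
```

```bash
python3 o.py;python3 bedpos.py
```

```text
18.98 [-0.134 -0.204 -0.786  0.244  0.224 -1.804] [ 0.6122 -0.0161  0.1613] tilt 44.2 z [ 0.685  0.132 -0.717] y [-0.705 -0.132 -0.697] f [-28.8  -2.2  17.6] m [-0.04  2.52  0.7 ] gap 6.9 94.7
lead(bed x,y,z mm) [ -2.3   2.1 -40.8] pitch err -0.8 yaw err 0.31 roll -0.07
```

```bash
python3 look.py 9; python3 rel.py 9|grep red; python3 o.py
```

```text
top red [369 163  13   4  24] bed mean [  3.    0.5 -46.4] y -16.9 19.0 z -51.0 -41.8
19.08 [-0.134 -0.204 -0.786  0.243  0.224 -1.804] [ 0.6122 -0.0161  0.1613] tilt 44.21 z [ 0.685  0.132 -0.717] y [-0.704 -0.132 -0.697] f [-28.2  -2.7  16.7] m [-0.04  2.49  0.68] gap 7.3 94.7
```

View pics/l9.png

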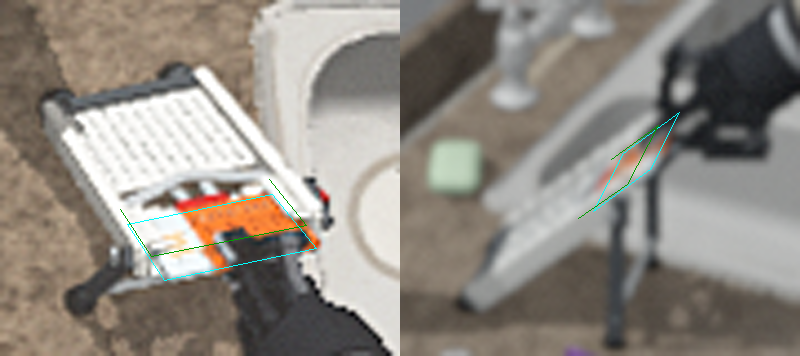

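```bash
python3 - <<'E'
from h import *
a=np.arange(-70,-10,.5)
for n in('top','top5','top9'):
    p=pickle.load(open(n+'.pkl','rb'));I=p['img'].astype(np.float32);s=I[...,0]-np.maximum(I[...,1],I[...,2])
    for y in(-10,-4,2,8,12):
        uv=np.array([proj(p,bed((.003,y*1e-3,z*1e-3))) for z in a],np.float32)
        v=cv2.remap(s,uv[:,0:1],uv[:,1:2],cv2.INTER_LINEAR).ravel();i=np.nonzero(v>80)[0];print(n,y,a[i[0]],end='; ')
    print()
E
python3 fit.py 10|tail -2
```

```text
top -10 -38.5; top -4 -39.0; top 2 -37.5; top 8 -38.5; top 12 -39.0; 
top5 -10 -38.0; top5 -4 -39.0; top5 2 -37.5; top5 8 -38.5; top5 12 -39.0; 
top9 -10 -50.0; top9 -4 -51.5; top9 2 -52.0; top9 8 -51.0; top9 12 -51.0; 
shift mm (insert x,y,z) [-1.1 -1.2 -9.4] [ 1.5 -1.3  1.3 -1.2  1.3 -1.4 -1.6 -1.5  0.3  0.4  0.4  0.2  0.   0.3
 -0.4  0.7 -0.6 -0.2  0.1  0.5  0.5  0.3]
```

send_rows:
  commands: "0 0 0 0 4;0 0 0 0 4;0 0 0 0 4;0 0 0 0 4"

```text
time_s: 19.52
eef_pos: [0.6122, -0.0161, 0.1613]
eef_rot: [-0.291, 0.713, -0.591, 0.239]
ft_force: [-28.7, -2.3, 17.4]
finger_gap: 0.085
grip_force: 94.7
```

```bash
python3 o.py; python3 -c "
from cell import arm;print(arm.close_job())"
```

```text
19.52 [-0.134 -0.204 -0.786  0.243  0.224 -1.803] [ 0.6122 -0.0161  0.1613] tilt 44.22 z [ 0.685  0.132 -0.717] y [-0.704 -0.132 -0.697] f [-28.7  -2.3  17.4] m [-0.1   2.5   0.72] gap 7.2 94.7
the job is handed in; nothing more can be done
None
```

The orange insert is in the slicer label up, pushed to a hard stop with the ejector about 12 mm in (measured in the pictures), and is still gripped and held down with about 33 N; the job was handed in at 19.5 s, and I did not take a final picture to check that the green insert, peeler and salt shaker were undisturbed.

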